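# Put the obsidian slice on the light stage

## Task

Two thin specimen plates lie in the lanes of the wooden stand. Slide the one with the black obsidian slice forward along its lane until its front end sticks well out past the stand's open front edge, then grip it by that end, lift it off and lay it flat and centred on the lit round viewing stage, and let go. Do not let it fall, and leave the amber plate where it lies.

Things in the scene. Friction and masses are not known exactly. Their poses are not given: they have to be found in the camera images.
- obsidian_plate: White plate 130 (x) by 52 (y) by 3 mm, about 50 g, with a flush round black slice (40 mm) in the middle of its top. Origin: centre of its underside; z up, x as the stand's. Lies in one lane, front (-x) end 8 to 22 mm behind the stand's front edge. Kerbs bar a grip there; a fingertip pressing 5 to 15 N drags it. Once out over the edge, its sides can be gripped, fingers reaching past its underside.
- amber_plate: The same plate but with an amber-orange slice, in the other lane. Same origin and axes. To be left where it is.
- stand: Fixed dark wooden stand, 160 (x) by 180 (y) mm, lane floors 50 mm high. Origin: centre of its underside, on the table. Open front faces its -x, towards the robot within 15 degrees: front edge at x = -80 mm. Two lanes along x, centred at y = +50 and -50 mm, 56 mm wide, with kerbs 6 mm above the lane floor along their sides and across the back (8 mm thick). Bare table before the front.
- stage_top (a point): Centre of the top of the lit, pale yellow round viewing stage: a fixed disc 60 mm in diameter, 50 mm above the table, on a column 44 mm in diameter on a grey base 110 by 110 by 15 mm. The plate is longer than the disc, so its ends stick out freely and fingers have room there; any direction of the plate will do.
There are look-alikes about, which are no part of the job. Leave any blue look-alike of the stand alone.

How it is judged (in metres and radians):
On the way:
1. the obsidian plate, lying flat in its lane, sticks out at least 25 mm past the stand's front edge (x of obsidian_plate in the frame of stand between -0.08 and -0.04 m and z of obsidian_plate in the frame of stand between 0.046 and 0.054 m and angle between obsidian_plate's own z axis and vertical below 0.08 rad), for 0.1 s.
At the end, for the whole second after the job is handed in: The obsidian plate lies flat (within 5 degrees), slice up, and at rest on the viewing stage, its centre within 18 mm of the stage's centre; the amber plate is within 15 mm of where it started; the robot has let go (horizontal distance between obsidian_plate and stage_top below 0.018 m and z of obsidian_plate in the frame of stage_top between -0.004 and 0.004 m and angle between obsidian_plate's own z axis and vertical below 0.1 rad and linear speed of obsidian_plate below 0.02 m/s and distance of amber_plate from where it was at the start of the episode below 0.015 m); the robot touches nothing.
It fails at once if the amber plate is moved more than 15 mm (distance of amber_plate from where it was at the start of the episode above 0.015 m).
It fails at once if the obsidian plate falls from the stand or the stage (height (world z) of obsidian_plate below 0.03 m).
It also fails if it takes over 48 s, if anything falls off the work surface, if the arm or the gripper's body presses on something with over 40 N, if the wrist force passes 120 N, or if a joint passes its speed limit or range.

## Robot

A 7-joint arm with a two-finger parallel gripper is mounted at the origin on the work surface. World frame = base frame: x ahead of the robot, y to its left, z up, the work surface at z = 0. Lengths are in m, angles in degrees, forces in N, time in s.
With the tool pointing down it reaches from about 0.425 to 1.025 m from the base axis. Payload 9.4 kg.
Tool frame: the origin (TCP) lies midway between the tips of the shut fingers; the grasp point (between the pads) lies 19 mm behind it; z points along the fingers, y is the line along which they close (so a half turn about z gives the same grasp; the last joint's range is limited). The gripper opens to 93 mm and grips with 3 to 60 N. Pads are 15 mm wide; open, the fingers measure 128 mm over their backs; the gripper's body (75 mm by 188 mm) begins 65 mm behind the grasp point.
Start: joints at [65.392, 34.337, -0.143, 91.639, 0.103, 54.024, -4.572], TCP at [0.25, -0.68, 0.219] pointing down, gripper open.
Joint ranges: [-147.43, 147.43], [-19.82, 112.94], [-74.19, 73.91], [6.32, 146.72], [-59.91, 239.91], [6.04, 106.73], [-150.56, 150.56]. Speed limits (degrees/s): [127.2, 127.2, 172.46, 172.46, 180, 180, 180].

## Interface

Orientations are given as a 3x3 rotation matrix whose columns are the frame's x, y, z axes.
In Python, from bench import * gives the robot as it stands. The module is installed in compiled form; this text tells all that it offers.
- The arm moves only by the tool jog_arm, never from a script. Its argument "targets" is a list of rows, each a list of 4 numbers: the shift along the tool's x, y, z in m, then the turn about the tool's z in rad. A call has 1 to 20 rows; each row shifts and turns the commanded pose from where the row before left it, along the tool's axes as they then stand; what a row does not reach is not made up. A row lasts 1/8 s, in which the tool goes at most 62.5 mm and 10.7 degrees, less where a joint would pass 70% of its speed; a pose out of reach is approached as far as the arm can. A call with a gripper value outside its range is refused whole. "claw" is the closure, from 0 (fully open) to 1 (shut), set as the call begins (left out, the last holds). The fingers move at their own pace and stop on an object; "newtons" is the grip in N (left out, the last holds). Time passes only in rows, so rows that do not move let the fingers close. It gives the time, the measured TCP pose, the force, the opening and the grip force at its end, in the units of the state.
- state(): the state, without advancing time (a new reading comes with each control period).
- grab_frame(name): name is "side" or "top"; returns a dict with "color" (400x640x3 uint8, red, green, blue), "fx", "fy", "cx", "cy" (pixels), "R" (3x3) and "t" (3): a world point X has camera coordinates R X + t. Camera axes: x right, y down, z forward; pixel columns grow to the right and rows downward; lengths in m; the calibration is good to about 2 mm. A picture is of the moment at which its call begins. There is no depth.
- finish_job(): hands the job in; it is judged then, once.
Trained networks look in a picture, given as the dict that the camera call returned (one of the last four; its "shot" number tells which), for a name from the list of things; names that differ only in an ending like _2 or _b are one class to them, and where a whole thing is asked for, a point or a joint stands for the part that bears it (a point fixed in the world has none). Each returns a list of dicts, best first, with "score" (0 to 1); they miss things now and then, are a little off and sometimes report something else, mostly with a low value. They report only what shows in the picture. A call takes as long as a camera call. They do not tell look-alikes from the thing itself.
- silhouettes(picture, target): "region" (400x640 bool, what is visible of it).
- spot_point(picture, target): "position" ([x, y, z] in m, in the coordinates of the camera as it stood for that picture, good to about 4 mm: a listed point, or the origin of a listed thing).
The state is a dict: "time": time; "qpos": joint angles; "dq": joint speeds; "joint_efforts": joint torques, N m; "position": TCP position; "orientation": TCP orientation; "ft_force": force on the tool from outside, world axes, zero at the start; "ft_torque": the same for the moment, N m; "width": finger opening in m; "gripper_force": force on a finger pad.
Only numpy, scipy, OpenCV 4.12 (cv2) and the standard library are available. Lean on these libraries where they do the work, as an engineer would, in place of code of your own. Each camera call takes 0.05 s, during which the arm holds its last target. There are 200 camera calls.

## Working session

There is one attempt and no reset: what is moved stays moved. The work goes in short steps, Python scripts to look and compute and a tool call to move; the robot and the scene stay as the last step left them, time stands still between calls to the robot, and variables do not carry over. Pictures are saved under pics/ and viewed, at most 10 in all, crops included, and the job is handed in when it is done.

Besides the shell and the picture viewer there is one more tool, called after "Request:" by a JSON object that holds its "op" and its "data". jog_arm: Moves the arm, as the interface text tells. Its arguments: {"type":"object","properties":{"targets":{"type":"array","items":{"type":"array","items":{"type":"number"}}},"claw":{"type":"number"},"newtons":{"type":"number"}},"required":["targets"]}

```bash
mkdir -p pics
cat > h.py <<'E'
from bench import *
import numpy as np, cv2
def w(p,c): return np.array(p['R']).T@(np.array(c)-np.array(p['t']))
def px(p,X):
    c=np.array(p['R'])@np.array(X)+np.array(p['t']); return p['fx']*c[0]/c[2]+p['cx'],p['fy']*c[1]/c[2]+p['cy']
def ray(p,u,v,z):
    R=np.array(p['R']);o=-R.T@np.array(p['t']);d=R.T@np.array([(u-p['cx'])/p['fx'],(v-p['cy'])/p['fy'],1]);return o+d*(z-o[2])/d[2]
E
python3 - <<'E'
from h import *
np.set_printoptions(precision=4,suppress=True)
for n in("top","side"):
    p=grab_frame(n); cv2.imwrite(f'pics/{n}1.png',p['color'][:,:,::-1])
    for t in("obsidian_plate","amber_plate","stand","stage_top"):
        for d in spot_point(p,t)[:4]:
            X=w(p,d['position']); print(n,t,round(d['score'],2),X,np.round(px(p,X)))
s=state();print(s['time'],s['position'],s['orientation'],s['width'])
E
```

```text
top obsidian_plate 0.96 [0.6042 0.1959 0.0515] [229. 144.]
top amber_plate 0.82 [0.5957 0.0989 0.0508] [271. 147.]
top stand 0.71 [ 0.2829  0.1884 -0.0018] [236. 282.]
top stand 0.69 [ 0.3922 -0.1375  0.0043] [373. 235.]
top stand 0.58 [ 0.5957  0.1457 -0.001 ] [255. 153.]
top stage_top 0.93 [ 0.6113 -0.1622  0.051 ] [384. 140.]
side obsidian_plate 0.97 [0.6085 0.1967 0.0534] [321. 144.]
side amber_plate 0.79 [0.5971 0.1043 0.051 ] [340. 165.]
side stand 0.84 [ 0.5951  0.1498 -0.0005] [328. 170.]
side stand 0.79 [ 0.2864  0.191  -0.0006] [222. 215.]
side stand 0.79 [ 0.3967 -0.1336 -0.0024] [339. 282.]
side stage_top 0.59 [ 0.6061 -0.1557  0.0563] [417. 225.]
0.5 [ 0.2505 -0.6803  0.2186] [[ 0.9384  0.3455 -0.0001]
 [ 0.3455 -0.9384  0.    ]
 [-0.     -0.0001 -1.    ]] 0.09298427903412924
```

View pics/top1.png

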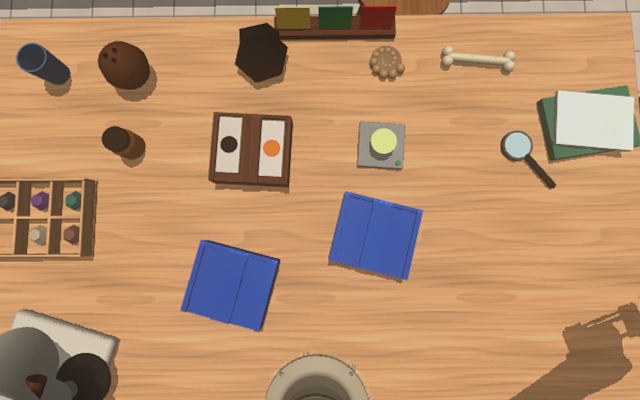

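View pics/side1.png

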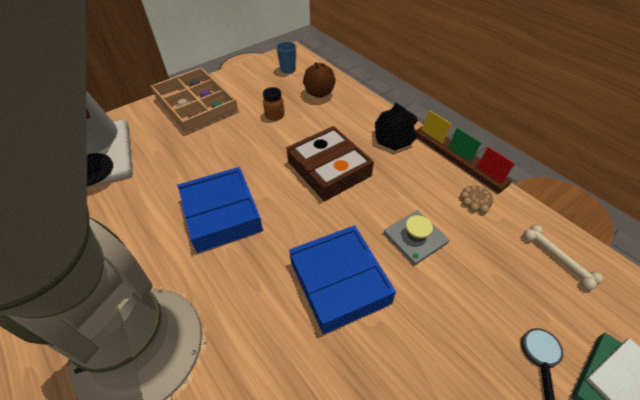

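The top view shows the real stand at about (251,149), with obsidian in its left lane (229,144) and amber at (271,148). The stage is at (384,141), and two blue look-alike stands lie nearer the robot. The side view agrees. Next I'll measure the plate outlines.

Run:
```python
from h import *
np.set_printoptions(precision=4,suppress=True)
p=grab_frame("top")
for t,z in(("obsidian_plate",.053),("amber_plate",.053),("stage_top",.05)):
    m=silhouettes(p,t)[0]['region'].astype(np.uint8)
    c=max(cv2.findContours(m,0,2)[0],key=cv2.contourArea)[:,0]
    W=np.array([ray(p,u,v,z)[:2] for u,v in c])*1000
    r=cv2.minAreaRect(W.astype(np.float32)); print(t,r,cv2.boxPoints(r).round().tolist())
g=cv2.cvtColor(p['color'],cv2.COLOR_RGB2HSV)
yel=((g[...,0]>22)&(g[...,0]<40)&(g[...,1]>70)&(g[...,2]>190)).astype(np.uint8); yel[:110]=0;yel[170:]=0;yel[:,:350]=0;yel[:,410:]=0
v,u=np.nonzero(yel);print("stage by colour",len(u),ray(p,u.mean(),v.mean(),.05),(u.min(),u.max(),v.min(),v.max()))
gr=p['color'].max(2)
for b in((215,244,125,165),(260,285,125,170)):
    pass
```

```text
Traceback (most recent call last):
IndexError: list index out of range
```

Request:
{"op": "jog_arm", "data": {"targets": [[-0.02, -0.055, 0, 0.18], [-0.02, -0.055, 0, 0.18], [0, -0.06, 0, 0], [0, -0.06, 0, 0], [0, -0.06, 0, 0], [0, -0.06, 0, 0]], "claw": 1, "newtons": 20}}

```text
time: 1.35
position: [0.1852, -0.3432, 0.2188]
orientation: [[1.0, -0.007, 0.001], [-0.007, -1.0, -0.001], [0.001, 0.001, -1.0]]
ft_force: [0.6, -0.5, 0.3]
width: 0.0379
gripper_force: 0.0
```

Run:
```python
from h import *
np.set_printoptions(precision=4,suppress=True)
p=grab_frame("top"); cv2.imwrite('pics/t2.png',p['color'][:,:,::-1])
for t in("obsidian_plate","amber_plate","stand"):
  for d in silhouettes(p,t)[:3]:
    m=d['region'].astype(np.uint8)
    c=max(cv2.findContours(m,0,2)[0],key=cv2.contourArea)[:,0]
    W=np.array([ray(p,u,v,.053)[:2] for u,v in c])*1000
    r=cv2.minAreaRect(W.astype(np.float32)); print(t,d['score'],np.round(r[0]),np.round(r[1]),r[2])
rgb=p['color'].astype(int)
# white plate pixels in the stand's area, split left/right
roi=np.zeros(rgb.shape[:2],bool); roi[112:180,212:290]=1
wh=(rgb.min(2)>170)&roi
n,l,st,ce=cv2.connectedComponentsWithStats(wh.astype(np.uint8))
for i in range(1,n):
    if st[i,4]>200:
        c=max(cv2.findContours((l==i).astype(np.uint8),0,2)[0],key=cv2.contourArea)[:,0]
        W=np.array([ray(p,u,v,.053)[:2] for u,v in c])*1000
        r=cv2.minAreaRect(W.astype(np.float32)); print('white',np.round(r[0],1),np.round(r[1]),r[2])
g=cv2.cvtColor(p['color'],cv2.COLOR_RGB2HSV)
y=((g[...,0]>22)&(g[...,0]<45)&(g[...,1]>60)&(g[...,2]>170)); y[:115]=0;y[165:]=0;y[:,:362]=0;y[:,405:]=0
v,u=np.nonzero(y);print("stage",len(u),ray(p,u.mean(),v.mean(),.05),u.min(),u.max(),v.min(),v.max())
```

```text
obsidian_plate 0.59 [603. 198.] [ 53. 132.] 86.4526596069336
amber_plate 0.95 [593.  99.] [ 54. 132.] 86.8597640991211
stand 0.91 [ 392. -136.] [184. 163.] 75.33494567871094
stand 0.82 [285. 190.] [188. 165.] 74.91195678710938
stand 0.68 [591. 148.] [188. 170.] 86.28372192382812
white [604.2 197.2] [ 49. 127.] 86.77161407470703
white [594.1  98.6] [ 49. 128.] 86.45451354980469
stage 525 [ 0.6104 -0.1602  0.05  ] 371 396 128 153
```

Request:
{"op": "jog_arm", "data": {"targets": [[0.05, -0.03, 0, 0], [0.05, -0.03, 0, 0], [0.05, -0.03, 0, 0], [0.05, -0.03, 0, 0], [0.05, -0.03, 0, 0], [0.05, -0.03, 0, 0], [0.021, -0.051, 0, 0], [0.021, -0.051, 0, 0], [0.021, -0.051, 0.02, 0], [0.021, -0.051, 0.02, 0], [0.021, -0.051, 0.02, 0], [0.021, -0.051, 0.02, 0], [0.021, -0.051, 0.02, 0], [0, 0, 0.02, 0.054], [0, 0, 0, 0]]}}

```text
time: 3.42
position: [0.6363, 0.1884, 0.0964]
orientation: [[0.998, -0.061, -0.003], [-0.061, -0.998, -0.002], [-0.002, 0.002, -1.0]]
ft_force: [-0.4, -1.4, 0.4]
width: 0.0008
gripper_force: 0.0
```

Request:
{"op": "jog_arm", "data": {"targets": [[0, -0.007, 0.02, 0], [0, 0, 0.017, 0], [0, 0, 0.003, 0], [0, 0, 0.002, 0], [0, 0, 0, 0]]}}

```text
time: 4.05
position: [0.6368, 0.1957, 0.0569]
orientation: [[0.998, -0.061, 0.0], [-0.061, -0.998, 0.0], [0.0, -0.0, -1.0]]
ft_force: [-0.4, -1.0, -0.5]
width: 0.0004
gripper_force: 0.0
```

Request:
{"op": "jog_arm", "data": {"targets": [[0, 0, 0.002, 0], [0, 0, 0.001, 0], [0, 0, 0.001, 0], [0, 0, 0, 0]]}}

```text
time: 4.55
position: [0.6367, 0.1959, 0.0534]
orientation: [[0.998, -0.061, 0.0], [-0.061, -0.998, 0.0], [0.0, -0.0, -1.0]]
ft_force: [-1.8, -1.7, 7.4]
width: 0.0009
gripper_force: 3.6
```

Request:
{"op": "jog_arm", "data": {"targets": [[0, 0, 0.0003, 0], [-0.004, 0, 0, 0], [-0.006, 0, 0, 0], [-0.006, 0, 0, 0], [-0.006, 0, 0, 0], [0, 0, 0, 0]]}}

```text
time: 5.3
position: [0.6156, 0.1977, 0.0534]
orientation: [[0.998, -0.061, 0.003], [-0.061, -0.998, 0.001], [0.003, -0.001, -1.0]]
ft_force: [1.3, 0.5, 7.4]
width: 0.0007
gripper_force: 4.0
```

```bash
cat > m.py <<'E'
from h import *
p=grab_frame("side")
for t in("obsidian_plate","amber_plate"):
    for d in spot_point(p,t)[:1]: print(t,d['score'],w(p,d['position']).round(4))
s=state();print(s['time'],s['position'],s['ft_force'])
import sys
if len(sys.argv)>1: cv2.imwrite('pics/'+sys.argv[1],cv2.resize(p['color'][90:250,230:480,::-1],None,fx=3,fy=3))
E
python3 m.py
```

```text
obsidian_plate 0.96 [0.5868 0.2007 0.0504]
amber_plate 0.71 [0.5951 0.1015 0.0525]
5.45 [0.615624   0.19765704 0.05339436] [ 1.17733432 -0.39126472  7.89562977]
```

Request:
{"op": "jog_arm", "data": {"targets": [[-0.004, 0, 0, 0], [-0.006, 0, 0, 0], [-0.006, 0, 0, 0], [-0.006, 0, 0, 0], [-0.006, 0, 0, 0], [-0.006, 0, 0, 0], [-0.006, 0, 0, 0], [-0.004, 0, 0, 0], [0, 0, 0, 0]]}}

```text
time: 6.58
position: [0.572, 0.2005, 0.0534]
orientation: [[0.998, -0.061, 0.003], [-0.061, -0.998, 0.001], [0.003, -0.001, -1.0]]
ft_force: [1.9, -0.4, 8.3]
width: 0.0004
gripper_force: 4.0
```

```bash
python3 m.py s3.png
```

```text
obsidian_plate 0.8 [0.5413 0.1995 0.0498]
amber_plate 0.75 [0.5989 0.1046 0.0494]
6.725 [0.5720242  0.20040939 0.05336652] [2.2989596  0.35979729 8.3748576 ]
```

View pics/s3.png

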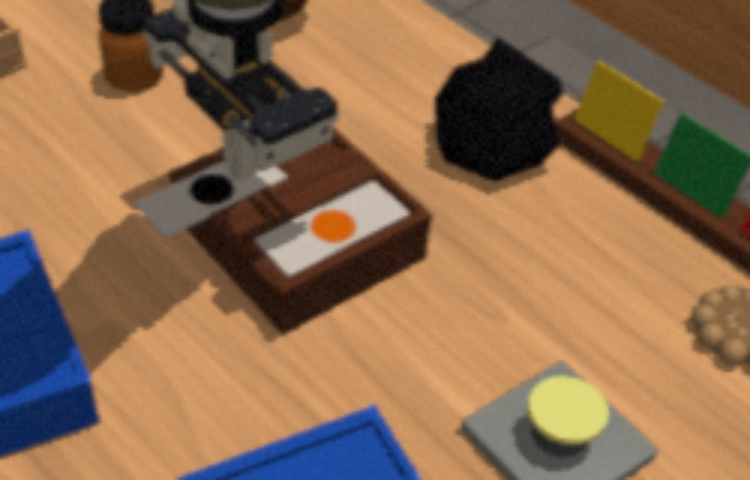

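Plate now overhangs the front by about 43 mm, lying flat, and the amber plate is undisturbed. Next: lift, open, and move over the front end.

Request:
{"op": "jog_arm", "data": {"targets": [[0, 0, -0.01, 0], [0, 0, -0.03, 0], [0, 0, -0.02, 0]]}}

```text
time: 7.1
position: [0.5703, 0.1998, 0.1135]
orientation: [[0.998, -0.061, -0.0], [-0.061, -0.998, -0.0], [-0.0, 0.0, -1.0]]
ft_force: [-0.6, 0.4, -0.6]
width: 0.0
gripper_force: 0.0
```

Request:
{"op": "jog_arm", "data": {"targets": [[-0.02, 0.001, 0, 0], [-0.027, 0, 0, 0], [-0.026, 0, 0, 0], [0, 0, 0, 0], [0, 0, 0, 0], [0, 0, 0, 0]], "claw": 0}}

```text
time: 7.85
position: [0.4987, 0.2033, 0.1123]
orientation: [[0.998, -0.062, 0.001], [-0.062, -0.998, 0.0], [0.001, -0.0, -1.0]]
ft_force: [0.5, -0.4, 0.6]
width: 0.0558
gripper_force: 0.0
```

```bash
python3 m.py
python3 - <<'E'
from h import *
p=grab_frame("top"); d=spot_point(p,"obsidian_plate"); print([(x['score'],w(p,x['position']).round(4)) for x in d[:1]])
rgb=p['color'].astype(int);cv2.imwrite('pics/t4.png',cv2.resize(p['color'][90:230,180:330,::-1],None,fx=4,fy=4))
E
```

```text
obsidian_plate 0.96 [0.5435 0.2016 0.0506]
amber_plate 0.64 [0.5998 0.1042 0.051 ]
8.0 [0.4982621  0.20321145 0.11218502] [ 0.32752695  0.58069302 -0.12898728]
[(0.59, array([0.5376, 0.199 , 0.0495]))]
```

View pics/t4.png

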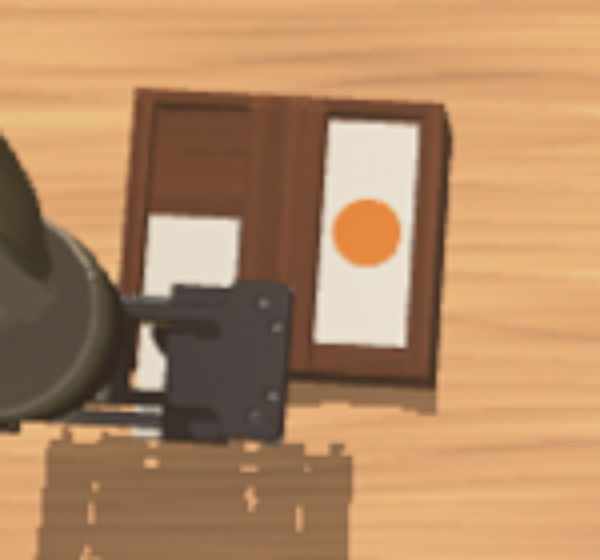

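The gripper is over the plate's front end and the plate is lying straight. I'll wait for it to open fully, then descend.

Request:
{"op": "jog_arm", "data": {"targets": [[0, 0, 0, 0], [0, 0, 0, 0], [0, 0, 0, 0], [0, 0, 0.01, 0], [0, 0, 0.02, 0], [0, 0, 0.02, 0], [0, 0, 0.015, 0], [0, 0, 0.0145, 0], [0, 0, 0, 0], [0, 0, 0, 0]]}}

```text
time: 9.35
position: [0.4979, 0.2034, 0.033]
orientation: [[0.998, -0.061, 0.0], [-0.061, -0.998, 0.0], [0.0, -0.0, -1.0]]
ft_force: [-0.2, -0.1, 0.2]
width: 0.0928
gripper_force: 0.0
```

Request:
{"op": "jog_arm", "data": {"targets": [[0, 0, 0, 0], [0, 0, 0, 0], [0, 0, 0, 0], [0, 0, 0, 0], [0, 0, 0, 0], [0, 0, 0, 0], [0, 0, 0, 0], [0, 0, 0, 0]], "claw": 1, "newtons": 40}}

```text
time: 10.35
position: [0.4978, 0.2033, 0.0328]
orientation: [[0.998, -0.061, 0.0], [-0.061, -0.998, -0.0], [0.0, 0.0, -1.0]]
ft_force: [0.5, 0.1, 0.6]
width: 0.0505
gripper_force: 40.0
```

Request:
{"op": "jog_arm", "data": {"targets": [[0, 0, -0.003, 0], [0, 0, -0.005, 0], [0, 0, -0.01, 0], [0, 0, -0.015, 0], [0, 0, -0.02, 0], [0, 0, -0.02, 0], [0, 0, -0.01, 0], [0, 0, 0, 0], [0, 0, 0, 0]]}}

```text
time: 11.48
position: [0.4975, 0.2032, 0.1154]
orientation: [[0.998, -0.061, -0.001], [-0.061, -0.998, -0.0], [-0.001, 0.0, -1.0]]
ft_force: [-0.1, -0.1, -1.4]
width: 0.0508
gripper_force: 40.0
```

```bash
python3 m.py s5.png
```

```text
obsidian_plate 0.86 [0.5448 0.2009 0.1319]
amber_plate 0.82 [0.5989 0.1022 0.055 ]
11.625 [0.49739761 0.20323412 0.11514338] [ 0.16521477  0.10098679 -0.81961194]
```

View pics/s5.png

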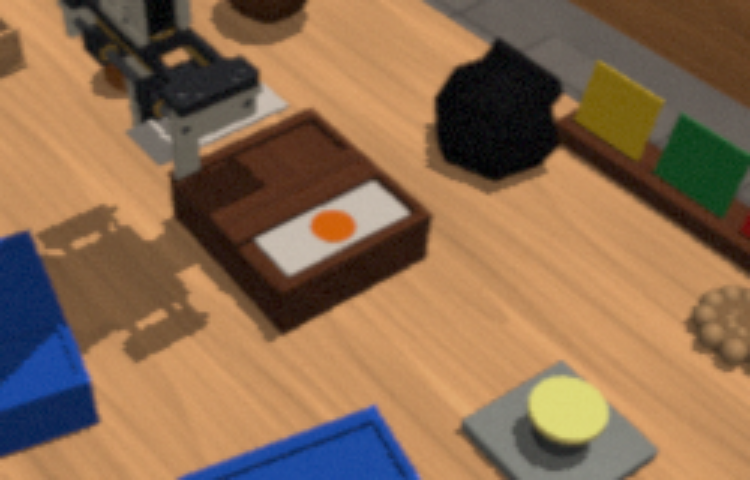

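Request:
{"op": "jog_arm", "data": {"targets": [[0.003, 0.01, 0, 0], [0.007, 0.025, 0, 0], [0.01, 0.04, 0, 0], [0.01, 0.04, 0, 0], [0.011, 0.042, 0, 0], [0.011, 0.042, 0, 0], [0.011, 0.042, 0, 0], [0.011, 0.042, 0, 0], [0.01, 0.038, 0, 0], [0.005, 0.022, 0, 0], [0.003, 0.0125, 0, 0], [0, 0, 0, 0], [0, 0, 0, 0]]}}

```text
time: 13.25
position: [0.5677, -0.1559, 0.1157]
orientation: [[0.998, -0.06, -0.0], [-0.06, -0.998, 0.001], [-0.0, -0.001, -1.0]]
ft_force: [-0.6, 0.2, -0.9]
width: 0.0508
gripper_force: 40.0
```

```bash
python3 m.py s6.png
python3 - <<'E'
from h import *
p=grab_frame("top")
for d in spot_point(p,"obsidian_plate")[:1]: print(d['score'],w(p,d['position']).round(4))
p=grab_frame("side")
for d in spot_point(p,"stage_top")[:1]: print(d['score'],w(p,d['position']).round(4))
E
```

```text
obsidian_plate 0.78 [ 0.6116 -0.1605  0.1331]
amber_plate 0.63 [0.5976 0.1014 0.0516]
13.4 [ 0.56787762 -0.15590902  0.11584852] [ 0.06756509  0.24076752 -1.36198809]
0.68 [ 0.6074 -0.1528  0.0506]
```

View pics/s6.png

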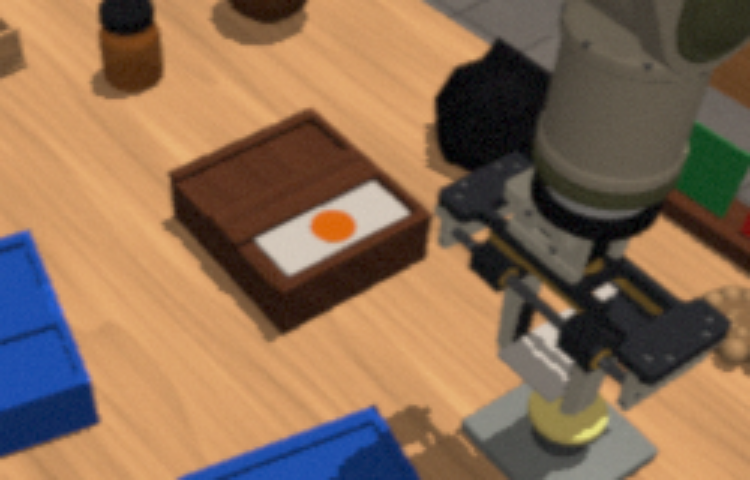

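The plate is level above the yellow disc. Now I'll lower it.

Request:
{"op": "jog_arm", "data": {"targets": [[0, 0.001, 0.01, 0], [0, 0.001, 0.018, 0], [0, 0, 0.018, 0], [0, 0, 0.015, 0], [0, 0, 0.01, 0], [0, 0, 0.006, 0], [0, 0, 0.003, 0], [0, 0, 0.001, 0], [0, 0, 0, 0], [0, 0, 0, 0]]}}

```text
time: 14.85
position: [0.5679, -0.1592, 0.0351]
orientation: [[0.998, -0.061, 0.001], [-0.061, -0.998, -0.0], [0.001, 0.0, -1.0]]
ft_force: [-0.2, -0.6, -0.2]
width: 0.0507
gripper_force: 40.0
```

Request:
{"op": "jog_arm", "data": {"targets": [[0, 0, 0.001, 0], [0, 0, 0.0007, 0], [0, 0, 0.0005, 0], [0, 0, 0, 0]]}}

```text
time: 15.35
position: [0.5678, -0.1591, 0.0327]
orientation: [[0.998, -0.061, 0.0], [-0.061, -0.998, -0.0], [0.0, 0.0, -1.0]]
ft_force: [-0.5, -0.2, 2.6]
width: 0.0505
gripper_force: 40.0
```

Request:
{"op": "jog_arm", "data": {"targets": [[0, 0, 0, 0], [0, 0, 0, 0], [0, 0, 0, 0], [0, 0, 0, 0], [0, 0, 0, 0], [0, 0, 0, 0], [0, 0, 0, 0], [0, 0, 0, 0]], "claw": 0}}

```text
time: 16.35
position: [0.5677, -0.1591, 0.0326]
orientation: [[0.998, -0.061, 0.0], [-0.061, -0.998, -0.0], [0.0, 0.0, -1.0]]
ft_force: [0.2, -0.2, 0.2]
width: 0.0931
gripper_force: 0.0
```

Request:
{"op": "jog_arm", "data": {"targets": [[0, 0, -0.01, 0], [0, 0, -0.02, 0], [0, 0, -0.03, 0], [0, 0, -0.04, 0], [0, 0, -0.05, 0], [-0.04, 0, -0.03, 0], [-0.05, 0, 0, 0], [-0.03, 0.03, 0, 0], [0, 0.05, 0, 0], [0, 0.05, 0, 0], [0, 0.05, 0, 0], [0, 0, 0, 0], [0, 0, 0, 0]]}}

```text
time: 17.98
position: [0.4368, -0.3309, 0.2129]
orientation: [[0.998, -0.061, 0.0], [-0.061, -0.998, 0.0], [-0.0, -0.0, -1.0]]
ft_force: [-0.6, 0.3, -0.5]
width: 0.0932
gripper_force: 0.0
```

```bash
python3 m.py
python3 - <<'E'
from h import *
p=grab_frame("top"); cv2.imwrite('pics/t7.png',cv2.resize(p['color'][90:230,180:440,::-1],None,fx=3,fy=3))
for d in spot_point(p,"obsidian_plate")[:1]: print(d['score'],w(p,d['position']).round(4))
E
```

```text
obsidian_plate 0.68 [ 0.6119 -0.1613  0.052 ]
amber_plate 0.68 [0.597  0.102  0.0547]
18.125 [ 0.43725914 -0.3300764   0.21287918] [ 0.54667037  0.42320705 -0.01421982]
0.88 [ 0.61   -0.1645  0.0538]
```

View pics/t7.png

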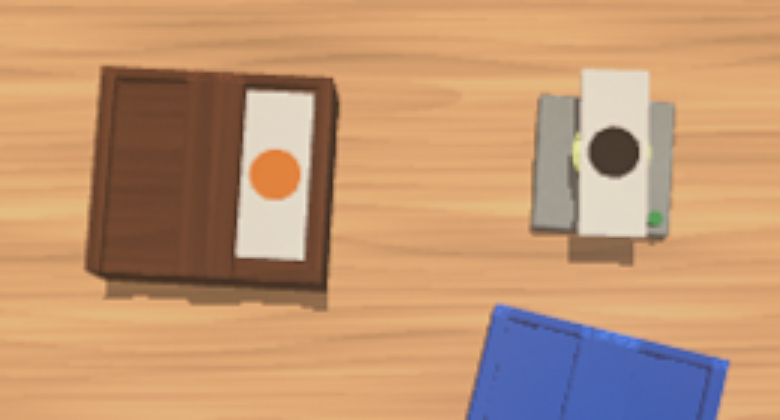

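The plate lies flat and centred on the stage, with its slice over the yellow disc at about (613,152) in the crop. The gripper is clear.

```bash
python3 -c "
from bench import *
print(finish_job())"
```

```text
the job is handed in; nothing more can be done
None
```

The job is handed in: the obsidian plate lies flat on the viewing stage, released and within about 5 mm of its centre by camera; the amber plate has not visibly moved, and it took about 18 of the 48 s (no verdict was returned).

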